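# Ready to sift: mixing bowl onto the scales, sieve held over it

### The job

We are weighing flour straight into the mixing bowl: gently set the bowl on the scales so that its foot drops fully home over the three locating pegs, and let go of it without forcing the scales down. Then take the sieve by its handle, carry it over the jars, and hold it level and centred over the bowl, with its mesh about 2 cm above the rim and never touching the bowl or the scales, which are weighing. Finish still holding it there so that I can pour the flour through; do not shift the jars or anything else standing about.

Things in the scene. Friction and masses are not known exactly. Their poses are not given: they have to be found in the camera images.
- bowl_center (a point): mixing bowl, loose, left or right of the scales: thick white stoneware, 142 mm across the rim, 75 mm tall, 0.42 kg; point on its axis half-way up. Pinch the rim from above, one finger inside: wall 8 mm thick, centre line at radius 67 mm, upright over its top 35 mm; floor 16 mm above the underside. z up; -x points at its pouring lip (sticks out 15 mm; keep fingers 25 degrees away)
- bowl_rim (a point): centre of the bowl's mouth, on its axis at rim height, 75 mm above its underside; the opening is 124 mm wide; axes as bowl_center
- bowl_foot (a point): centre of the bowl's underside, axes as bowl_center; home, it lies on the seat point. The foot (107 mm diameter) has three round sockets in its underside, 14 mm wide and 10 mm deep, 27 mm from the axis: one under the lip (-x), the others 120 degrees to either side, so three turns of the bowl fit the pegs equally well
- seat (a point): centre of the top face of the scales' round steel platform (128 mm diameter), 45 mm above the range top when empty. z up; -x points at the readout at the front end of the scales. Three round-topped steel pegs, 8 mm diameter, 9 mm tall, stand on it 27 mm from this point: one toward -x, the others 120 degrees to either side (3 mm play all round in the sockets)
- scales: kitchen scales, a flat white box 200 x 155 mm (x, y) and 31 mm high with a dark readout window at the -x end and the round platform on top; does not move. Origin under its middle, on the range top; seat lies 18 mm along +x from it
- platform (a joint): sinking of the weighing platform in m: 0 empty, grows as it is pressed, by about 0.4 mm per newton (the bowl alone sinks it 1.5 to 2.5 mm); stop at 0.010
- sieve_grip (a point): where to grip the flour sieve: middle of its straight black handle's cross-section (15 mm wide, 12 mm high), 80 mm from the sieve's axis. The handle runs level along the sieve's -x, 56 to 168 mm from the axis. Loose, on the other side of the scales than the bowl, standing on its mesh, handle toward the robot, this point 43 mm up; z up. 0.16 kg; a grip of 60 N keeps it level
- sieve_mesh (a point): centre of the underside of the sieve's flat wire-mesh bottom, on its axis, 80 mm along +x and 43 mm below sieve_grip; axes as sieve_grip. The sieve is a steel drum 99 mm across at the top, 88 mm at the mesh, 52 mm tall; centre of mass about 20 mm from the axis toward the handle
- spice_jar_a: spice jar with a green lid, 46 mm diameter, 106 mm tall; loose, one of four such small things that stand two on each side of the scales, in the way; leave alone. Origin at the centre of its underside
- spice_jar_b: spice jar with a green lid, 46 mm diameter, 106 mm tall; loose, one of four such small things that stand two on each side of the scales, in the way; leave alone. Origin at the centre of its underside
- spice_jar_c: spice jar with a green lid, 46 mm diameter, 106 mm tall; loose, one of four such small things that stand two on each side of the scales, in the way; leave alone. Origin at the centre of its underside
- shaker: small glass shaker with a grey domed top, 44 mm diameter, 90 mm tall; loose, one of four such small things that stand two on each side of the scales, in the way; leave alone. Origin at the centre of its underside
- flour: larger lidded canister, 100 mm diameter, 150 mm tall, at the back; loose; leave alone. Origin at the centre of its underside
- sugar: smaller lidded canister, 84 mm diameter, 115 mm tall, at the back; loose; leave alone. Origin at the centre of its underside
- butter: covered butter dish, 92 x 155 x 80 mm, at the back; loose; leave alone. Origin at the centre of its underside
- timer: wind-up kitchen timer, 66 mm diameter, 60 mm tall, at the back; loose; leave alone. Origin at the centre of its underside
- teaspoon: steel teaspoon lying flat at the back, 139 x 30 x 10 mm; loose; leave alone. Origin at the centre of its underside

How it is judged:
By the outcome, as a careful person would: the job done as asked, in the order asked, and still so for the second after the job is handed in, while the arm keeps its last pose, push and grip.
It also fails if it takes over 64 s, if anything falls off the work surface, if the arm or the gripper's body presses on something with over 40 N, if the wrist force passes 120 N, or if a joint passes its speed limit or range.

### The arm

A 6-joint arm with a two-finger parallel gripper is mounted at the origin on a cart in front of the work surface, level with it; the furniture and walls round the work are solid. World frame = base frame: x ahead of the robot, y to its left, z up, the work surface at z = 0. Lengths are in m, angles in rad, forces in N, time in s.
With the tool pointing down it reaches from about 0.35 to 0.975 m from the base axis. Payload 4.9 kg.
Tool frame: the origin (TCP) lies on the mounting face of the last link; the fingertips stand 173 mm ahead of it and the grasp point (between the pads) lies 155 mm ahead of it; z points along the fingers, y is the line along which they close (so a half turn about z gives the same grasp; the last joint's range is limited). The gripper opens to 85 mm and grips with 20 to 120 N. Pads are 22 mm wide; open, the fingers measure 114 mm over their backs; the gripper's body (76 mm by 85 mm) begins 54 mm behind the grasp point. The pads swing forward as they close: fully open they stand 13 mm farther back than shut.
Start: joints at [-1.357, 0.053, 1.613, -0, 1.476, -0.119], TCP at [0.204, -0.591, 0.405] pointing down, gripper open.
Joint ranges: [-3.01, 3.01], [-1.01, 2.22], [0.06, 2.58], [-1.02, 4.17], [0.09, 2.62], [-3.14, 3.14]. Speed limits (rad/s): [2.57, 2.57, 3.14, 3.14, 3.14, 3.14].

### API

Orientations are given as a rotation vector (axis times angle).
In Python, from station import monitor, eyes, finish_job gives the robot as it stands. The module is installed in compiled form; this text tells all that it offers.
- The arm moves only by the tool step_arm, never from a script. Its argument "commands" is a list of rows, each a list of 3 entries, a list of its own where there are three numbers: the opening in per cent of the stroke, from 0 (shut) to 100 (fully open), then the shift along the tool's x, y, z in mm, then the turn about the tool's z in degrees. In form: [[hand, [x, y, z], yaw], ...]. A call has 1 to 12 rows; each row is the pose to reach, as a shift and turn from the pose commanded when the call began, along the tool's axes at that moment; what a row does not reach only later rows make up. A row lasts 1/8 s, in which the tool goes at most 62.5 mm and 10.7 degrees, less where a joint would pass 70% of its speed; a pose out of reach is approached as far as the arm can. A call with a gripper value outside its range is refused whole. The fingers move at their own pace and stop on an object; "squeeze" is the grip in N (left out, the last holds). Time passes only in rows, so rows that repeat a pose let the fingers close. It gives the time, the measured TCP pose, the force, the opening and the grip force at its end, in the units of the state.
- monitor.get_obs(): the state, without advancing time (a new reading comes with each control period).
- eyes.get_image(name): name is "side" or "top"; returns the picture (384x512x3 uint8, red, green, blue); there is no depth.
- eyes.camera_info(name): a dict with "camera_matrix" (3x3 intrinsics, pixels), "k1" (the pictures are not rectified: a ray, as slopes to the right and down, at radius r is drawn at 1 + k1 r^2 times it, then the intrinsics apply), "extrinsics" (4x4, takes a point from camera to world coordinates). Camera axes: x right, y down, z forward; pixel columns grow to the right and rows downward; lengths in m; the calibration is good to about 2 mm. A picture is of the moment at which its call begins. camera_info takes no time and is no camera call.
- finish_job(): hands the job in; it is judged then, once.
The state is a dict: "t": time; "q": joint angles; "dq": joint speeds; "effort": joint torques, N m; "tool_pos": TCP position; "tool_rot": TCP orientation; "contact_force": force on the tool from outside, world axes, zero at the start; "wrist_torque": the same for the moment, N m; "opening": finger opening in m; "grip_force": force on a finger pad.
Only numpy, scipy, OpenCV 4.12 (cv2) and the standard library are available. Lean on these libraries where they do the work, as an engineer would, in place of code of your own. Each camera call takes 0.05 s, during which the arm holds its last target. There are 200 camera calls.

## Working session

There is one attempt and no reset: what is moved stays moved. The work goes in short steps, Python scripts to look and compute and a tool call to move; the robot and the scene stay as the last step left them, time stands still between calls to the robot, and variables do not carry over. Pictures are saved under pics/ and viewed, at most 13 in all, crops included, and the job is handed in when it is done.

Besides the shell and the picture viewer there is one more tool, called after "Emit:" as name([rows], argument=value, ...), one row to a line, values as JSON. step_arm: Moves the arm, as the interface text tells. Its arguments: {"type":"object","properties":{"commands":{"type":"array"},"squeeze":{"type":"number"}},"required":["commands"]}

```bash
mkdir -p pics; cat > h.py <<'E'
import numpy as np, cv2
from station import monitor, eyes
from scipy.spatial.transform import Rotation as R
def info(n):
    i=eyes.camera_info(n); return np.array(i["camera_matrix"]),i["k1"],np.array(i["extrinsics"])
def ray(n,uv):
    K,k1,E=info(n); p=cv2.undistortPoints(np.array(uv,float).reshape(-1,1,2),K,np.array([k1,0,0,0.]),).reshape(-1,2)
    d=np.c_[p,np.ones(len(p))]@E[:3,:3].T
    return E[:3,3],d
def plane(n,uv,z):
    o,d=ray(n,uv); return o+d*((z-o[2])/d[:,2])[:,None]
def proj(n,P):
    K,k1,E=info(n); T=np.linalg.inv(E)
    return cv2.projectPoints(np.array(P,float).reshape(-1,1,3),cv2.Rodrigues(T[:3,:3])[0],T[:3,3],K,np.array([k1,0,0,0.]))[0].reshape(-1,2)
def snap(n,f):
    im=eyes.get_image(n); cv2.imwrite("pics/"+f+".png",im[:,:,::-1]); return im
E
python3 - <<'E'
from h import *
for n in("top","side"):
    snap(n,n+"0"); K,k,E=info(n); print(n,K.round(1).tolist(),k,E.round(3).tolist())
o=monitor.get_obs();print(o)
E
```

```text
top [[370.8, 0.0, 252.0], [0.0, 370.8, 192.9], [0.0, 0.0, 1.0]] 0.0009799613185620332 [[-0.017, -0.992, 0.128, 0.426], [-0.999, 0.022, 0.031, -0.004], [-0.034, -0.127, -0.991, 1.117], [0.0, 0.0, 0.0, 1.0]]
side [[346.4, 0.0, 255.7], [0.0, 346.4, 192.0], [0.0, 0.0, 1.0]] -0.022230799499519446 [[-0.941, -0.214, 0.264, 0.269], [-0.34, 0.613, -0.714, 0.78], [-0.01, -0.761, -0.649, 0.755], [0.0, 0.0, 0.0, 1.0]]
{'t': 0.1, 'q': array([-1.35701073e+00,  5.33226947e-02,  1.61411613e+00,  2.49449221e-06,
        1.47597924e+00, -1.18993914e-01]), 'dq': array([-0.00156206, -0.00113397, -0.00273935, -0.00129213, -0.00083274,
        0.00156892]), 'effort': array([ 3.90517507e-04, -3.94907212e+01, -3.71364212e+01, -7.72772592e-05,
        3.91459369e-03, -9.33416970e-06]), 'tool_pos': array([ 0.2041255 , -0.59048725,  0.40359013]), 'tool_rot': array([-3.09640629e+00, -5.20017789e-01,  1.31877494e-04]), 'contact_force': array([ 0.79977699, -0.30144173, -0.15885553]), 'wrist_torque': array([-0.01069179,  0.00452378,  0.01708814]), 'grip_force': 0.0, 'opening': 0.08510965854808965}
```

View pics/top0.png

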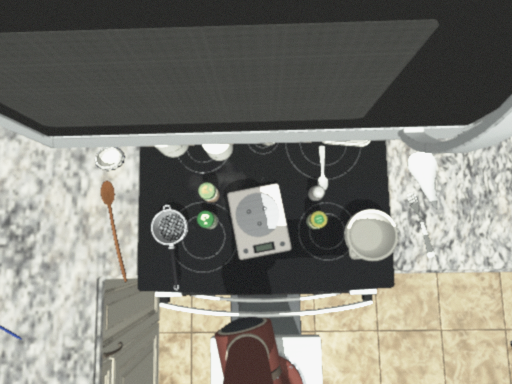

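View pics/side0.png

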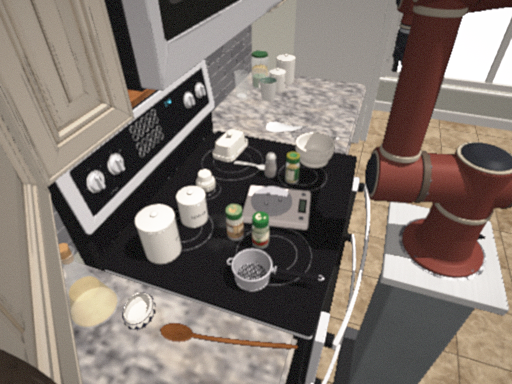

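The top view shows the scales' platform at about (257,214), the bowl on the right at (371,236), and the sieve on the left at (169,228) with its handle towards the robot. Jars stand at (208,190), (206,219), (317,220) and (316,193). I'll enlarge the top view for detail.

```bash
python3 - <<'E'
import cv2
im=cv2.imread("pics/top0.png")
cv2.imwrite("pics/c1.png",cv2.resize(im[145:295,140:400],None,fx=3,fy=3,interpolation=cv2.INTER_CUBIC))
im=cv2.imread("pics/side0.png")
cv2.imwrite("pics/c2.png",cv2.resize(im[120:300,180:360],None,fx=3.3,fy=3.3,interpolation=cv2.INTER_CUBIC))
E
```

```text
(no output)
```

View pics/c1.png

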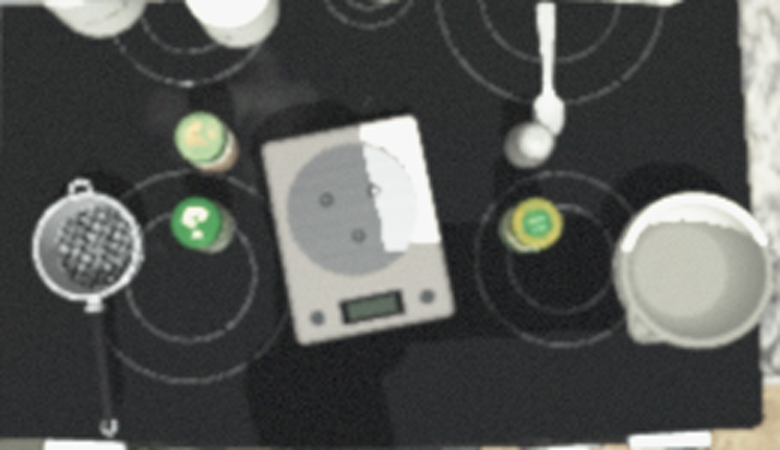

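View pics/c2.png

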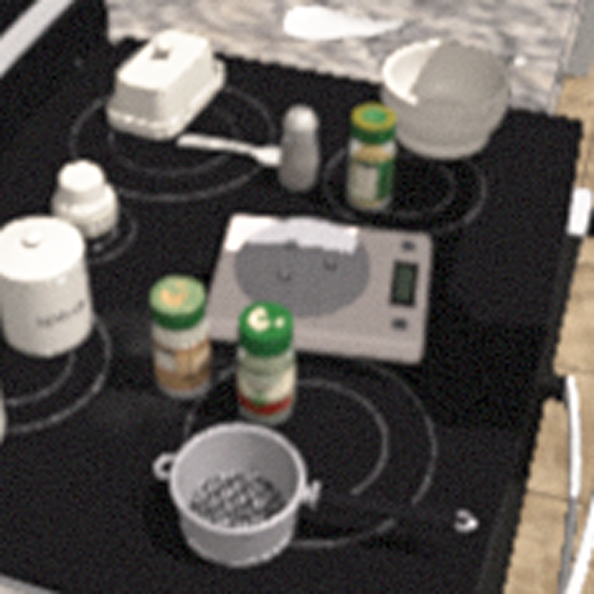

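The enlarged top crop (3x, offset 140,145) shows:
- Pegs at (326,200), (358,236) and (374,190).
- Box corners at (263,143), (414,117), (454,318) and (298,345), with the readout towards the robot.
- Bowl rim centred near (695,270), with the lip at about (638,332).
- Sieve rim centred near (88,245), with the handle end at (110,427).

The side crop shows the same layout.

```bash
python3 - <<'E'
from h import *
from scipy.optimize import least_squares
c=lambda L:np.array(L,float)/3+[140,145]-1/3
c2=lambda L:np.array(L,float)/3.3+[180,120]-.35
def circ(P,r=None):
    f=lambda x:np.hypot(P[:,0]-x[0],P[:,1]-x[1])-(r or x[2])
    s=least_squares(f,[*P[:,:2].mean(0),.05],loss="soft_l1",f_scale=.002);return s.x.round(4),np.abs(s.fun).mean().round(4)
pg=plane("top",c([(326,200),(358,236),(374,190)]),.053);print("pegs",pg.round(4).tolist(),pg.mean(0),[np.linalg.norm(pg[i]-pg[i-1]).round(4) for i in range(3)])
print("pegs side",plane("side",c2([(284,274),(331,263)]),.053).round(4).tolist())
bx=plane("top",c([(263,143),(414,117),(454,318),(298,345)]),.031);print("box",bx.round(4).tolist());
ax=(bx[0]+bx[1]-bx[2]-bx[3])/2;print("len",np.linalg.norm(ax),"yaw",np.degrees(np.arctan2(ax[1],ax[0])),"ctr",bx.mean(0),"seat",bx.mean(0)+.018*ax/np.linalg.norm(ax))
im=cv2.imread("pics/top0.png");g=im.max(2)
# rays outward: last strong dark transition for bowl, sieve
def edge(g,ctr,r0,r1,angs):
    out=[]
    for a in angs:
        rr=np.arange(r0,r1,.25);x=ctr[0]+rr*np.cos(a);y=ctr[1]+rr*np.sin(a)
        v=cv2.GaussianBlur(cv2.remap(g,x[None].astype('f4'),y[None].astype('f4'),1).astype('f4'),(9,1),0)[0]
        d=np.diff(v);k=d.argmin()
        if d[k]<-6: out.append((x[k]+0.1,y[k]))
    return np.array(out)
A=np.radians(np.arange(0,360,6))
e=edge(g,c([(695,270)])[0],22,30,A)
for z in(.075,):print("bowl top",len(e),circ(plane("top",e,z)),circ(plane("top",e,z),.071))
e=edge(g,c([(88,245)])[0],14,22,A)
print("sieve top",len(e),circ(plane("top",e,.052)),circ(plane("top",e,.052),.0495))
print("lip",plane("top",c([(634,336)]),.073),"handle",plane("top",c([(97,310),(108,425)]),.043).round(4))
gs=cv2.imread("pics/side0.png").max(2)
e=edge(gs,c2([(238,475)])[0],16,24,np.radians(np.arange(180,360,6)));print("sieve side",len(e),circ(plane("side",e,.052),.0495))
for nm,L,z in(("jars",[(202,137),(195,222),(537,222),(534,140)],.106),):
    print(nm,plane("top",c(L),z).round(3).tolist())
    print(nm+" side",plane("side",c2([(178,290),(267,315),(374,115)]),z).round(3).tolist(), plane("top",c(L)[3:],.085).round(3),plane("side",c2([(302,112)]),.088).round(3))
print("bowl side ctr",plane("side",c2([(381,92),(511,95),(446,40)]),.075).round(3).tolist())
print("range edges",plane("top",c([(500,440)]),0), plane("top",[[256,140]],0))
E
```

```text
pegs [[0.5104, 0.0407, 0.053], [0.4754, 0.0107, 0.053], [0.5191, -0.0055, 0.053]] [0.50160519 0.01528318 0.053     ] [np.float64(0.047), np.float64(0.0461), np.float64(0.0466)]
pegs side [[0.51, 0.0442, 0.053], [0.4739, 0.0156, 0.053]]
box [[0.5698, 0.103, 0.031], [0.5924, -0.0465, 0.031], [0.3959, -0.0798, 0.031], [0.3727, 0.0709, 0.031]]
len 0.19944560183091184 yaw 9.431800015794401 ctr [0.48267955 0.01188541 0.031     ] seat [0.50043621 0.01483513 0.031     ]
bowl top 48 (array([ 0.4374, -0.2985,  0.0722]), np.float64(0.0016)) (array([ 0.4375, -0.2982,  0.05  ]), np.float64(0.0019))
sieve top 59 (array([0.4709, 0.2719, 0.0524]), np.float64(0.0007)) (array([0.4712, 0.2719, 0.05  ]), np.float64(0.003))
lip [[ 0.37805878 -0.24112829  0.073     ]] handle [[0.4095 0.2634 0.043 ]
 [0.3012 0.2518 0.043 ]]
sieve side 28 (array([0.472 , 0.2679, 0.05  ]), np.float64(0.0008))
jars [[0.567, 0.152, 0.106], [0.488, 0.158, 0.106], [0.482, -0.152, 0.106], [0.557, -0.152, 0.106]]
jars side [[0.569, 0.148, 0.106], [0.489, 0.151, 0.106], [0.482, -0.154, 0.106]] [[ 0.56  -0.155  0.085]] [[ 0.56  -0.161  0.088]]
bowl side ctr [[0.497, -0.244, 0.075], [0.364, -0.284, 0.075], [0.454, -0.374, 0.075]]
range edges [[ 0.27682504 -0.12303406  0.        ]] [[0.73525373 0.01562799 0.        ]]
```

```bash
cat >> h.py <<'E'
def go(x,y,z,psi,cmd=None):
    """shift (mm, tool axes) + yaw to bring grasp point to x,y,z with tool y at world angle psi deg"""
    o=monitor.get_obs(); M=R.from_rotvec(o["tool_rot"]).as_matrix(); p=o["tool_pos"]
    d=M.T@(np.array([x,y,z+.155])-p)*1000; cur=np.degrees(np.arctan2(M[1,1],M[0,1])); w=(psi-cur+180)%360-180
    print("t",round(o["t"],2),"grasp",(p+M[:,2]*.155).round(4),"psi",cur.round(2),"tilt",M[2,2].round(4),"-> shift",d.round(1),"yaw",round(-w,1)); return M
E
python3 - <<'E'
from h import *
go(.3745,-.321,.14,20); go(.3745,-.321,.062,20)
E
```

```text
t 0.1 grasp [ 0.2041 -0.5902  0.2486] psi -70.93 tilt -1.0 -> shift [ 249.  -198.8  109. ] yaw -90.9
t 0.1 grasp [ 0.2041 -0.5902  0.2486] psi -70.93 tilt -1.0 -> shift [ 249.  -198.7  187. ] yaw -90.9
```

Emit:
step_arm([
  [70, [25, -20, 10], -9],
  [70, [53, -42, 20], -19],
  [70, [81, -65, 32], -29],
  [70, [109, -87, 44], -39],
  [70, [137, -109, 56], -49],
  [70, [165, -132, 68], -59],
  [70, [193, -154, 80], -69],
  [70, [221, -176, 92], -80],
  [70, [249, -199, 105], -90.9],
  [70, [249, -199, 109], -90.9],
  [70, [249, -199, 109], -90.9],
])

```text
t: 1.48
tool_pos: [0.3743, -0.3213, 0.2953]
tool_rot: [-1.803, -2.571, 0.0]
contact_force: [-0.2, 0.6, -0.5]
opening: 0.0596
grip_force: 0.0
```

```bash
python3 - <<'E'
from h import *
go(.3745,-.321,.062,20)
a=snap("top","t1")[160:290,280:420,::-1];b=snap("side","s1")[110:240,260:400,::-1]
cv2.imwrite("pics/v1.png",cv2.resize(np.hstack([a,b]),None,fx=2.8,fy=2.8,interpolation=cv2.INTER_CUBIC))
E
```

```text
t 1.48 grasp [ 0.3742 -0.3212  0.1403] psi 19.92 tilt -1.0 -> shift [ 0.2  0.3 78.3] yaw -0.1
```

View pics/v1.png

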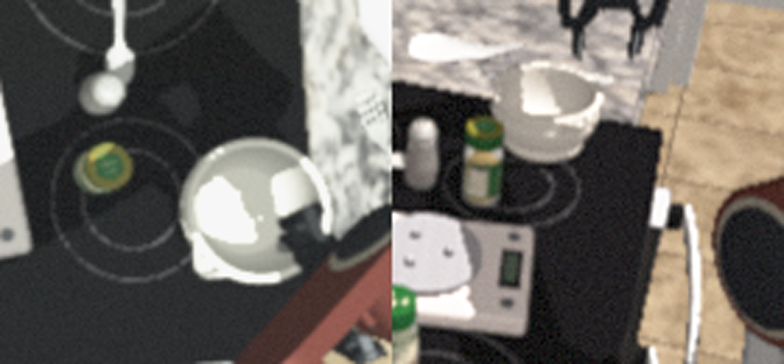

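The top view shows the gripper at the near-right of the bowl and the lip at crop (197,270). The side view shows the fingers above the rim and the lip at about (603,97). I'll descend and grasp.

Emit:
step_arm([
  [70, [0, 0, 25], 0],
  [70, [0, 0, 50], 0],
  [70, [0, 0, 70], 0],
  [70, [0, 0, 78], 0],
  [70, [0, 0, 78], 0],
  [30, [0, 0, 78], 0],
  [15, [0, 0, 78], 0],
  [0, [0, 0, 78], 0],
  [0, [0, 0, 78], 0],
  [0, [0, 0, 78], 0],
  [0, [0, 0, 78], 0],
], squeeze=70)

```text
t: 2.95
tool_pos: [0.3767, -0.3231, 0.2215]
tool_rot: [1.799, 2.561, 0.0]
contact_force: [3.5, -1.4, 7.0]
opening: 0.0069
grip_force: 68.3
```

```bash
python3 - <<'E'
from h import *
p=plane("top",[(350.2,256.4)],.073)[0];q=plane("side",[(260+603/2.8-140-.3,110+97/2.8)],.073)[0]
for v in(p,q):
    d=v[:2]-[.4375,-.298];print(v,np.degrees(np.arctan2(d[1],d[0])),np.hypot(*d))
o=monitor.get_obs();print({k:np.round(o[k],4) for k in("contact_force","wrist_torque","opening","grip_force","tool_pos")})
E
```

```text
[ 0.37881753 -0.23898033  0.073     ] 134.83585665605068 0.08322832214281019
[ 0.36629452 -0.31246619  0.073     ] -168.51601663641227 0.07266010907955962
{'contact_force': array([ 3.5295, -1.4186,  7.0107]), 'wrist_torque': array([-0.1295, -1.6585, -0.3024]), 'opening': np.float64(0.0069), 'grip_force': np.float64(68.2684), 'tool_pos': array([ 0.3767, -0.3231,  0.2215])}
```

Emit:
step_arm([
  [0, [0, 0, -3], 0],
  [0, [0, 0, -8], 0],
  [0, [0, 0, -18], 0],
  [0, [0, 0, -38], 0],
  [0, [0, 0, -62], 0],
  [0, [0, 0, -88], 0],
  [0, [0, 0, -110], 0],
  [0, [0, 0, -128], 0],
  [0, [0, 0, -140], 0],
  [0, [0, 0, -140], 0],
  [0, [0, 0, -140], 0],
], squeeze=90)

```text
t: 4.32
tool_pos: [0.3743, -0.321, 0.3566]
tool_rot: [-1.802, -2.571, -0.001]
contact_force: [-0.1, -1.2, -4.4]
opening: 0.0066
grip_force: 88.0
```

```bash
python3 - <<'E'
from h import *
go(.4,-.3,.2,73.5)
o=monitor.get_obs();print({k:np.round(o[k],4) for k in("contact_force","wrist_torque")})
a=snap("top","t2")[140:300,270:440,::-1];b=snap("side","s2")[50:210,250:420,::-1]
cv2.imwrite("pics/v2.png",cv2.resize(np.hstack([a,b]),None,fx=2.3,fy=2.3,interpolation=cv2.INTER_CUBIC))
E
```

```text
t 4.33 grasp [ 0.3741 -0.3208  0.2016] psi 19.97 tilt -1.0 -> shift [11.  31.4  1.6] yaw -53.5
{'contact_force': array([-0.0563, -1.1503, -4.379 ]), 'wrist_torque': array([-0.0276,  0.2441, -0.004 ])}
```

View pics/v2.png

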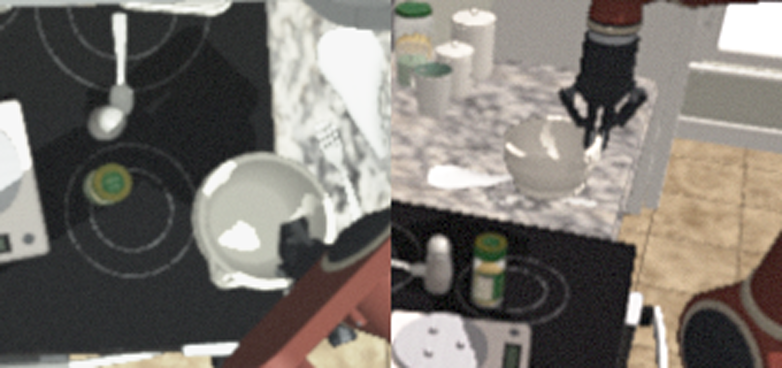

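Lifted and level: the bowl hangs at crop (262,215) in the top view with its lip at (213,282). I'll measure it in the hand.

```bash
cat >> h.py <<'E'
from scipy.optimize import least_squares
def circ(P,r):
    s=least_squares(lambda x:np.hypot(P[:,0]-x[0],P[:,1]-x[1])-r,P[:,:2].mean(0),loss="soft_l1",f_scale=.001);return s.x.round(4),np.abs(s.fun).mean().round(4)
def edge(g,ctr,r0,r1,angs,th=6):
    out=[]
    for a in np.radians(angs):
        rr=np.arange(r0,r1,.25);x=ctr[0]+rr*np.cos(a);y=ctr[1]+rr*np.sin(a)
        v=cv2.GaussianBlur(cv2.remap(g,x[None].astype('f4'),y[None].astype('f4'),1).astype('f4'),(9,1),0)[0]
        d=np.diff(v);k=d.argmin()
        if d[k]<-th: out.append((x[k]+.125*np.cos(a),y[k]+.125*np.sin(a)))
    return np.array(out)
E
python3 - <<'E'
from h import *
g=cv2.imread("pics/t2.png").max(2)
e=edge(g,(383.9,233.5),25,34,list(range(155,280,4))+list(range(72,95,4)))
P=plane("top",e,.21);c,r=circ(P,.071);print(len(e),c,r, circ(P[:31],.071))
l=plane("top",[(362.3,262.3)],.208)[0,:2]-c;print("lip",np.degrees(np.arctan2(l[1],l[0])),np.hypot(*l))
gp=np.array([.3741,-.3208]);d=c-gp;print("grasp->ctr",np.degrees(np.arctan2(d[1],d[0])),np.hypot(*d))
# lip tip via max radius over contour
m=((g>110)*255).astype('u1');cs=max(cv2.findContours(m,0,1)[0],key=lambda k:cv2.pointPolygonTest(k,(372.,225.),False)*1e6+len(k))
Q=plane("top",cs.reshape(-1,2),.208)[:,:2]-c;rad=np.hypot(*Q.T);an=np.degrees(np.arctan2(Q[:,1],Q[:,0]))
s=(an>100)&(an<165)
for k in np.argsort(an[s]):print(int(an[s][k]),int(rad[s][k]*1000),end="; ")
E
```

```text
38 [ 0.433  -0.2889] 0.0008 (array([ 0.4331, -0.2888]), np.float64(0.0009))
lip 140.0681776004717 0.08142856753034304
grasp->ctr 28.439794796246726 0.06698372936766062
100 945; 100 945; 100 945; 100 945; 100 946; 100 946; 100 946; 101 946; 101 947; 101 947; 101 947; 101 948; 101 948; 101 948; 102 949; 102 949; 102 949; 102 950; 102 950; 102 950; 102 951; 103 951; 103 951; 103 952; 103 952; 103 952; 103 953; 103 953; 103 954; 104 954; 104 954; 104 955; 104 955; 104 956; 104 956; 104 957; 105 957; 105 957; 105 958; 105 958; 105 959; 105 959; 105 960; 106 960; 106 961; 106 961; 106 962; 106 962; 106 963; 106 963; 106 964; 107 964; 107 965; 107 965; 107 966; 107 966; 107 967; 107 967; 107 968; 108 968; 108 969; 108 969; 108 970; 108 971; 108 971; 108 972; 109 972; 109 973; 109 974; 109 974; 109 975; 109 975; 109 976; 109 974; 109 971; 109 969; 109 967; 110 965; 110 962; 110 960; 110 958; 110 955; 110 953; 110 951; 110 949; 110 946; 110 944; 110 942; 110 940; 110 937; 110 935; 110 933; 110 931; 110 928; 110 926; 110 924; 111 922; 111 919; 111 917; 111 915; 111 913; 111 910; 111 908; 111 9
[... 3353 characters left out ...]
56 262; 156 259; 156 256; 156 253; 157 250; 157 247; 157 237; 157 244; 158 239; 158 234; 158 241; 158 233; 159 230; 159 355; 159 227; 159 357; 159 354; 159 224; 159 356; 160 356; 160 356; 160 349; 160 222; 160 351; 160 353; 160 355; 160 219; 160 350; 160 354; 160 347; 161 216; 161 353; 161 346; 161 341; 161 213; 161 343; 161 353; 161 339; 161 324; 161 210; 161 352; 162 338; 162 324; 162 324; 162 333; 162 351; 162 207; 162 335; 162 351; 162 332; 162 325; 162 325; 162 204; 162 327; 162 329; 163 350; 163 322; 163 313; 163 315; 163 315; 163 318; 163 201; 163 320; 163 349; 163 317; 163 349; 163 198; 163 314; 164 348; 164 311; 164 196; 164 304; 164 347; 164 309; 164 347; 164 304; 164 304; 164 193;
```

```bash
python3 - <<'E'
from h import *
g=cv2.imread("pics/t2.png").max(2);c=np.array([.433,-.2889])
pc=proj("top",[[*c,.21]])[0];print(pc)
A=np.arange(60,190,4);out=[]
for a in A:
    e=edge(g,pc,25,42,[a],4)
    if len(e):
        d=plane("top",e,.208)[0,:2]-c;out.append((int(np.degrees(np.arctan2(d[1],d[0]))),int(np.hypot(*d)*1000)))
print(out)
t=np.radians(np.arange(0,360,2))
for z in (.2,.21,.22):
  for cc in(c,(.437,-.298)):
    q=proj("side",np.c_[cc[0]+.071*np.cos(t),cc[1]+.071*np.sin(t),0*t+z]);print(z,cc,q.min(0).round(1),q.max(0).round(1))
g0=cv2.imread("pics/top0.png").max(2);pc=proj("top",[[.4375,-.2983,.075]])[0];c=np.array([.4375,-.2983]);out=[]
for a in A:
    e=edge(g0,pc,22,36,[a],4)
    if len(e):
        d=plane("top",e,.073)[0,:2]-c;out.append((int(np.degrees(np.arctan2(d[1],d[0]))),int(np.hypot(*d)*1000)))
print(out)
e=edge(g0,pc,21,30,list(range(155,280,4)));print(circ(plane("top",e,.075),.071))
E
```

```text
[383.01538497 235.62031185]
[(-156, 70), (-160, 72), (-164, 71), (-168, 71), (-173, 71), (-177, 71), (178, 70), (174, 70), (171, 70), (167, 70), (163, 70), (159, 72), (155, 74), (151, 77), (147, 80), (143, 81), (139, 81), (136, 79), (132, 75), (128, 70), (124, 70), (120, 69), (116, 70), (112, 70), (108, 70), (104, 70), (101, 71), (97, 71), (93, 70), (88, 71), (84, 71), (80, 70)]
0.2 [ 0.433  -0.2889] [298.1 103.2] [340.6 123.2]
0.2 (0.437, -0.298) [297.6 102. ] [339.9 121.7]
0.21 [ 0.433  -0.2889] [298.3 100.6] [341.1 120.4]
0.21 (0.437, -0.298) [297.8  99.3] [340.3 118.9]
0.22 [ 0.433  -0.2889] [298.5  97.9] [341.5 117.6]
0.22 (0.437, -0.298) [298.   96.7] [340.8 116.1]
[(-152, 72), (-156, 72), (-160, 72), (-164, 71), (-168, 72), (-172, 70), (-176, 71), (179, 70), (175, 70), (171, 70), (167, 71), (163, 70), (159, 70), (155, 71), (151, 73), (147, 76), (143, 82), (139, 84), (136, 84), (132, 82), (128, 80), (124, 76), (120, 73), (116, 72), (112, 73), (108, 74), (104, 73), (100, 73), (97, 73), (92, 72), (88, 73), (84, 74), (80, 74)]
(array([ 0.4371, -0.2959]), np.float64(0.0013))
```

```bash
python3 - <<'E'
from h import *
go(.4841,-.0493,.2016,67)
E
```

```text
t 4.42 grasp [ 0.3741 -0.3208  0.2015] psi 19.97 tilt -1.0 -> shift [2.179e+02 1.960e+02 1.000e-01] yaw -47.0
```

Emit:
step_arm([
  [0, [9, 8, 0], -2],
  [0, [27, 24, 0], -6],
  [0, [49, 44, 0], -11],
  [0, [73, 66, 0], -16],
  [0, [98, 88, 0], -21],
  [0, [123, 111, 0], -27],
  [0, [148, 133, 0], -32],
  [0, [172, 155, 0], -37],
  [0, [193, 174, 0], -42],
  [0, [210, 189, 0], -45.5],
  [0, [218, 196, 0], -47],
  [0, [218, 196, 0], -47],
])

```text
t: 5.92
tool_pos: [0.4843, -0.0489, 0.3575]
tool_rot: [-0.625, -3.078, 0.0]
contact_force: [0.7, -0.6, -3.6]
opening: 0.0066
grip_force: 88.1
```

Emit:
step_arm([
  [0, [0, 0, 15], 0],
  [0, [0, 0, 35], 0],
  [0, [0, 0, 50], 0],
  [0, [0, 0, 55], 0],
  [0, [0, 0, 55], 0],
  [0, [0, 0, 55], 0],
])

```text
t: 6.68
tool_pos: [0.4846, -0.0496, 0.3035]
tool_rot: [0.627, 3.077, -0.0]
contact_force: [-0.0, 0.1, -2.9]
opening: 0.0065
grip_force: 88.1
```

```bash
python3 - <<'E'
from h import *
o=monitor.get_obs();print({k:np.round(o[k],4) for k in("contact_force","wrist_torque")})
go(.4841,-.0493,.1466,67)
a=snap("top","t3")[150:290,190:330,::-1];b=snap("side","s3")[110:250,220:360,::-1]
cv2.imwrite("pics/v3.png",cv2.resize(np.hstack([a,b]),None,fx=2.8,fy=2.8,interpolation=cv2.INTER_CUBIC))
g=cv2.imread("pics/t3.png").max(2)
c=np.array([.501,.0155]);z=.155
for it in range(3):
    pc=proj("top",[[*c,z]])[0];e=edge(g,pc,24,33,range(0,360,4),6);P=plane("top",e,z);c,r=circ(P,.071)
print(len(e),c,r)
out=[]
for a in range(0,360,5):
    e=edge(g,pc,22,40,[a],4)
    if len(e):
        d=plane("top",e,z-.002)[0,:2]-c;out.append((int(np.degrees(np.arctan2(d[1],d[0])))%360,int(np.hypot(*d)*1000)))
print(out)
E
```

```text
{'contact_force': array([-0.0232,  0.0661, -2.9312]), 'wrist_torque': array([-0.2184,  0.0636, -0.0668])}
t 6.67 grasp [ 0.4848 -0.0496  0.1485] psi 66.96 tilt -1.0 -> shift [0.6 0.1 1.9] yaw -0.0
41 [0.5074 0.016 ] 0.0038
[(234, 99), (204, 92), (199, 90), (194, 88), (189, 89), (184, 88), (148, 100), (143, 95), (138, 87), (133, 82), (128, 78), (123, 74), (118, 72), (113, 70), (108, 68), (103, 69), (98, 68), (93, 69), (88, 70), (83, 71), (78, 73), (73, 76), (68, 80), (63, 85), (58, 86), (53, 81), (48, 72), (43, 69), (38, 70), (34, 70), (29, 70), (24, 69), (19, 70), (14, 70), (9, 71), (4, 71), (0, 71), (355, 72), (350, 73), (345, 72), (340, 77), (335, 79), (330, 79), (325, 83), (320, 87), (315, 87), (310, 87), (305, 97)]
```

View pics/v3.png

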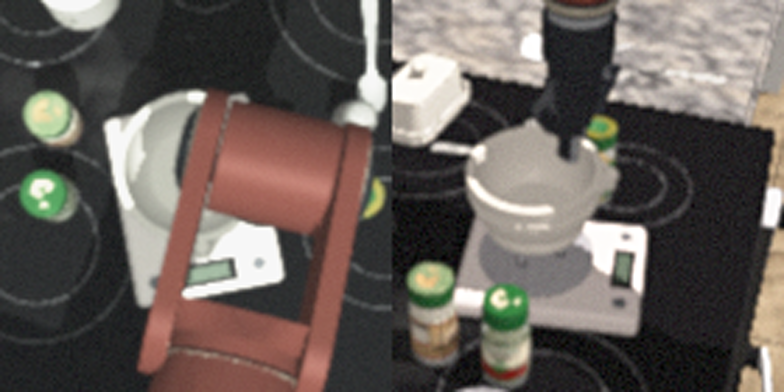

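The top view shows the bowl partly hidden by the arm, with its left rim edge visible. The side view shows the bowl over the platform and the lip towards the robot at (615,170), with two pegs visible under it. I'll fit the visible arcs.

```bash
python3 - <<'E'
from h import *
g=cv2.imread("pics/t3.png").max(2);z=.157
c=np.array([.501,.0155])
for it in range(4):
    pc=proj("top",[[*c,z]])[0];e=edge(g,pc,24,33,range(0,360,3),6);P=plane("top",e,z)
    an=np.degrees(np.arctan2(P[:,1]-c[1],P[:,0]-c[0]));s=((an>-8)&(an<46))|((an>85)&(an<118));c,r=circ(P[s],.071)
print(s.sum(),c,r)
gp=monitor.get_obs()["tool_pos"][:2];d=c-gp;print("grasp->ctr",np.degrees(np.arctan2(d[1],d[0])),np.hypot(*d))
f=lambda L:[(220+(x-392)/2.8-.3,110+y/2.8-.3) for x,y in L]
print("side rim L,lip",plane("side",f([(467,165),(619,168)]),.155).round(4).tolist())
gs=cv2.imread("pics/s3.png").max(2);c=np.array([.501,.0155])
t=np.radians(np.arange(0,360,2));q=proj("side",np.c_[c[0]+.071*np.cos(t),c[1]+.071*np.sin(t),0*t+z]);print("pred side rim bbox crop",((q.min(0)-[220,110])*2.8+[392,0]).round(),((q.max(0)-[220,110])*2.8+[392,0]).round())
a=np.radians(190);print("pred lip",(proj("side",[[c[0]+.086*np.cos(a),c[1]+.086*np.sin(a),.155]])[0]-[220,110])*2.8+[392,0])
E
```

```text
29 [0.507  0.0139] 0.0005
grasp->ctr 70.54807340117551 0.06726946126190761
side rim L,lip [[0.5745, 0.0301, 0.155], [0.4247, -0.0164, 0.155]]
pred side rim bbox crop [469. 129.] [608. 213.]
pred lip [622.09983792 178.25626121]
```

```bash
python3 - <<'E'
from h import *
im=cv2.imread("pics/s3.png");g=im.max(2);c=np.array([.507,.0139]);z=.157
# strongest gradient of either sign along ground-plane radii
blur=cv2.GaussianBlur(g,(3,3),0).astype('f4')
for a in range(150,240,5):
    rr=np.arange(.060,.1,.001);r=np.radians(a)
    q=proj("side",np.c_[c[0]+rr*np.cos(r),c[1]+rr*np.sin(r),0*rr+z-.002]).astype('f4')
    v=cv2.remap(blur,q[:,0][None].copy(),q[:,1][None].copy(),1)[0];print(a,v[::2].astype(int).tolist())
cv2.imwrite("pics/v4.png",cv2.resize(im[140:215,240:320],None,fx=8,fy=8,interpolation=cv2.INTER_CUBIC))
E
```

```text
150 [168, 168, 169, 169, 168, 166, 164, 162, 161, 162, 163, 160, 153, 132, 107, 78, 54, 40, 30, 31, 31]
155 [166, 167, 167, 168, 167, 165, 163, 161, 160, 160, 155, 144, 126, 105, 84, 67, 56, 51, 48, 43, 40]
160 [165, 165, 167, 168, 166, 163, 160, 157, 156, 152, 146, 136, 125, 114, 100, 88, 76, 66, 57, 54, 55]
165 [162, 164, 166, 167, 165, 162, 159, 154, 148, 141, 132, 122, 112, 100, 86, 67, 52, 40, 37, 36, 40]
170 [159, 161, 164, 166, 166, 164, 160, 156, 148, 139, 127, 115, 102, 84, 66, 48, 38, 33, 32, 33, 32]
175 [156, 159, 163, 167, 167, 166, 164, 160, 156, 150, 142, 130, 114, 90, 66, 46, 37, 33, 32, 32, 32]
180 [154, 158, 163, 165, 166, 166, 165, 164, 162, 160, 155, 147, 125, 97, 67, 47, 37, 31, 31, 32, 33]
185 [152, 157, 162, 165, 166, 166, 166, 166, 166, 165, 161, 147, 126, 96, 66, 45, 33, 32, 32, 31, 31]
190 [150, 156, 161, 165, 166, 166, 166, 167, 169, 169, 167, 158, 135, 108, 75, 52, 38, 32, 32, 33, 33]
195 [148, 153, 159, 163, 165, 163, 164, 166, 169, 170, 167, 157, 131, 103, 71, 48, 37, 32, 34, 34, 33]
200 [147, 151, 157, 162, 165, 164, 163, 162, 160, 155, 145, 127, 103, 77, 54, 40, 33, 32, 33, 34, 34]
205 [146, 150, 155, 162, 165, 167, 168, 165, 157, 145, 128, 108, 86, 66, 53, 45, 44, 44, 44, 43, 42]
210 [147, 149, 155, 161, 166, 170, 174, 176, 174, 166, 153, 138, 118, 97, 77, 67, 61, 60, 59, 57, 53]
215 [147, 150, 155, 160, 165, 171, 177, 182, 186, 186, 183, 178, 167, 149, 125, 96, 72, 52, 46, 41, 39]
220 [150, 151, 155, 159, 163, 164, 163, 162, 161, 163, 164, 166, 167, 162, 154, 133, 108, 82, 62, 47, 43]
225 [153, 155, 160, 166, 173, 173, 166, 149, 133, 117, 111, 110, 113, 115, 117, 115, 113, 104, 95, 82, 72]
230 [151, 160, 171, 184, 197, 204, 204, 184, 161, 129, 105, 92, 88, 89, 91, 93, 94, 95, 94, 93, 88]
235 [137, 150, 169, 191, 213, 227, 230, 220, 197, 164, 133, 110, 98, 97, 102, 108, 113, 115, 118, 122, 126]
```

View pics/v4.png

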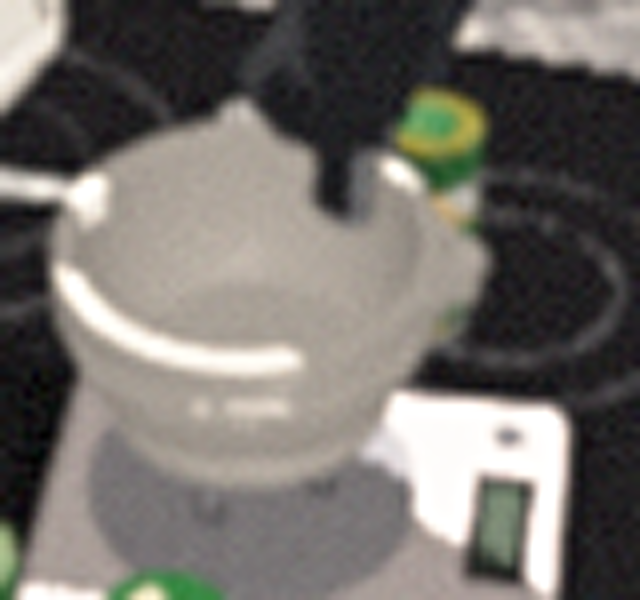

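The side close-up shows the lip tip at about (480,265), pointing at the readout. The two visible pegs are at (210,505) and (322,485), and the upper-left rim arc is clear against dark.

```bash
python3 - <<'E'
from h import *
g=cv2.GaussianBlur(cv2.imread("pics/s3.png").max(2),(3,3),0);z=.157
c=np.array([.505,.0155])
for it in range(4):
    pc=proj("side",[[*c,z]])[0];e=edge(g,pc,13,32,range(185,250,3),6);P=plane("side",e,z);c,r=circ(P,.071)
print(len(e),c,r,e[::4].round(1).tolist())
print("rim right edge near finger", plane("side",[(240+425/8,140+195/8)],z))
for uv in [(490,255),(478,290)]:
    l=plane("side",[(240+uv[0]/8-.4,140+uv[1]/8-.4)],z-.003)[0];d=l[:2]-c;print("lip",l,np.degrees(np.arctan2(d[1],d[0]))%360,np.hypot(*d))
# same fit in lifted image s2 at z=.21
g=cv2.GaussianBlur(cv2.imread("pics/s2.png").max(2),(3,3),0)
pg=plane("side",[(266.0,202.8),(280.0,199.8)],.053);m=pg.mean(0);u=pg[1]-pg[0];print(pg,np.linalg.norm(u))
# centroid: third vertex is to the -y side
n=np.array([u[1],-u[0]]);n/=np.hypot(*n);n=n if n[1]<0 else -n;print("seat side",m[:2]+n*.0135)
E
```

```text
22 [0.5061 0.0077] 0.0007 [[247.1, 166.3], [249.5, 161.7], [253.8, 158.7], [257.7, 156.6], [261.6, 155.7], [264.8, 154.7]]
rim right edge near finger [[ 0.4517489 -0.0317352  0.157    ]]
lip [ 0.42265943 -0.00953517  0.154     ] 191.6706719587043 0.08520199655687644
lip [0.42162108 0.01178209 0.154     ] 177.23357340008067 0.08457748321392042
[[0.50900344 0.04439067 0.053     ]
 [0.47313536 0.01749482 0.053     ]] 0.044831978709391866
seat side [0.49916839 0.02014199]
```

Emit:
step_arm([
  [0, [0, 0, 4], -2],
  [0, [0, 0, 9], -4],
  [0, [0, 0, 14], -5],
  [0, [0, 0, 19], -5],
  [0, [0, 0, 22], -5],
  [0, [0, 0, 22], -5],
  [0, [0, 0, 22], -5],
])

```text
t: 7.65
tool_pos: [0.4844, -0.0495, 0.2809]
tool_rot: [0.492, 3.102, -0.0]
contact_force: [0.3, 0.6, -3.9]
opening: 0.0065
grip_force: 88.2
```

```bash
cat > top.py <<'E'
from h import *
import sys
o=monitor.get_obs();print({k:np.round(o[k],2) for k in("contact_force","wrist_torque")})
go(.4842,-.0496,.11,72)
dz=float(sys.argv[2]);im=snap("top",sys.argv[1]);snap("side",sys.argv[1]+"s");g=im.max(2);z=o["tool_pos"][2]-.155-.0665+.075+dz;c=np.array([.501,.0155])
for it in range(4):
    pc=proj("top",[[*c,z]])[0];e=edge(g,pc,22,33,range(0,360,3),6);P=plane("top",e,z)
    an=np.degrees(np.arctan2(P[:,1]-c[1],P[:,0]-c[0]));s=((an>-8)&(an<46))|((an>85)&(an<118));c,r=circ(P[s],.071)
print(s.sum(),c,r);d=c-o["tool_pos"][:2];print("ctr ang",np.degrees(np.arctan2(d[1],d[0])),np.hypot(*d))
E
python3 top.py t5 0.002
```

```text
{'contact_force': array([ 0.31,  0.64, -3.9 ]), 'wrist_torque': array([-0.21,  0.06,  0.01])}
t 7.65 grasp [ 0.4844 -0.0495  0.1259] psi 71.97 tilt -1.0 -> shift [ 0.1 -0.2 15.9] yaw -0.0
29 [0.5017 0.0155] 0.0012
ctr ang 75.0653277338363 0.06723738841518961
```

Emit:
step_arm([
  [0, [0, 0, 2], 0],
  [0, [0, 0, 4], 0],
  [0, [0, 0, 6], 0],
  [0, [0, 0, 7], 0],
  [0, [0, 0, 7], 0],
])

```text
t: 8.38
tool_pos: [0.4846, -0.0493, 0.2742]
tool_rot: [0.492, 3.102, 0.001]
contact_force: [0.5, 1.9, -0.1]
opening: 0.0065
grip_force: 88.6
```

Emit:
step_arm([
  [0, [0, 0, 1], 0],
  [0, [0, 0, 2], 0],
  [0, [0, 0, 3], 0],
  [0, [0, 0, 3], 0],
])

```text
t: 8.88
tool_pos: [0.4846, -0.0491, 0.271]
tool_rot: [0.493, 3.101, 0.003]
contact_force: [2.8, 5.7, 0.9]
opening: 0.0065
grip_force: 88.8
```

Emit:
step_arm([
  [0, [0, 1, -3], 0],
  [0, [0, 2, -3], 0],
  [0, [0, 2, -1], 0],
  [0, [0, 2, 0], 0],
  [0, [0, 2, 0], 0],
])

```text
t: 9.5
tool_pos: [0.4847, -0.0474, 0.2703]
tool_rot: [-0.492, -3.102, -0.001]
contact_force: [2.3, 4.0, -2.5]
opening: 0.0064
grip_force: 88.4
```

```bash
python3 top.py t6 0.001; python3 -c "
import cv2;a=cv2.imread('pics/t6s.png');cv2.imwrite('pics/v6.png',cv2.resize(a[145:235,235:325],None,fx=6.6,fy=6.6,interpolation=cv2.INTER_CUBIC))"
```

```text
{'contact_force': array([ 2.3 ,  4.05, -2.51]), 'wrist_torque': array([ 0.8 , -0.35, -0.15])}
t 9.5 grasp [ 0.4846 -0.0473  0.1153] psi 71.96 tilt -1.0 -> shift [-0.2 -2.3  5.3] yaw -0.0
29 [0.5024 0.0174] 0.0013
ctr ang 74.75691117310701 0.06716623870222628
```

View pics/v6.png

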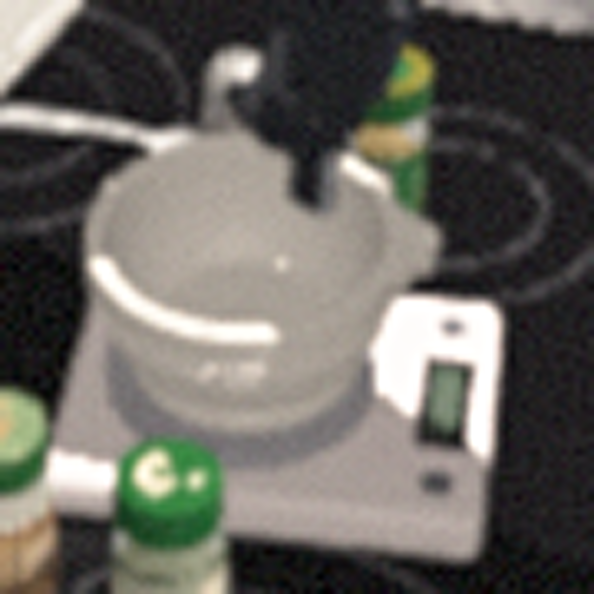

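The side view shows the bowl low over the platform with no pegs visible, and the lip still towards the readout at (425,245). I'll continue gently down.

Emit:
step_arm([
  [0, [0, 0.5, 1], 0],
  [0, [0, 1, 2], 0],
  [0, [0, 1, 2], 0],
  [0, [0, 1, 2], 0],
])

```text
t: 10.1
tool_pos: [0.4851, -0.0468, 0.2686]
tool_rot: [-0.492, -3.102, 0.001]
contact_force: [-0.5, 0.1, -2.0]
opening: 0.0064
grip_force: 88.7
```

Emit:
step_arm([
  [0, [0, 0, 1], 0],
  [0, [0, 0, 2], 0],
  [0, [0, 0, 2], 0],
  [0, [0, 0, 2], 0],
])

```text
t: 10.6
tool_pos: [0.4853, -0.0468, 0.267]
tool_rot: [0.492, 3.103, -0.001]
contact_force: [-2.3, -1.8, 1.9]
opening: 0.007
grip_force: 89.0
```

Emit:
step_arm([
  [0, [0, -0.5, 1], 0],
  [0, [0, -0.5, 2], 0],
  [0, [0, -0.5, 2], 0],
  [0, [0, -0.5, 2], 0],
])

```text
t: 11.1
tool_pos: [0.4853, -0.0472, 0.2653]
tool_rot: [0.492, 3.102, -0.0]
contact_force: [-2.4, -0.3, 4.4]
opening: 0.0068
grip_force: 89.4
```

```bash
python3 top.py t7 0.0; grep -c . h.py >/dev/null
```

```text
{'contact_force': array([-2.42, -0.33,  4.42]), 'wrist_torque': array([0.33, 0.36, 0.17])}
t 11.1 grasp [ 0.4854 -0.0472  0.1103] psi 71.97 tilt -1.0 -> shift [ 0.3 -2.6  0.3] yaw -0.0
29 [0.5029 0.0178] 0.0014
ctr ang 74.82552171133975 0.06733503454452643
```

Emit:
step_arm([
  [0, [0, 0, -1], 0],
  [0, [0, 0, -1.5], 0],
  [0, [0, 0, -1.5], 0],
], squeeze=40)

```text
t: 11.58
tool_pos: [0.4851, -0.0471, 0.2662]
tool_rot: [0.492, 3.102, 0.0]
contact_force: [-2.3, -1.0, 3.5]
opening: 0.0064
grip_force: 89.1
```

Emit:
step_arm([
  [10, [0, 0, 0], 0],
  [14, [0, 0, 0], 0],
  [20, [0, 0, 0], 0],
  [30, [0, 0, 0], 0],
  [40, [0, 0, 0], 0],
  [40, [0, 0, 0], 0],
  [40, [0, 0, 0], 0],
])

```text
t: 12.45
tool_pos: [0.4851, -0.047, 0.2662]
tool_rot: [0.492, 3.103, 0.0]
contact_force: [-0.5, -0.6, -1.0]
opening: 0.0341
grip_force: 0.0
```

Emit:
step_arm([
  [40, [0, 0, -5], 0],
  [40, [0, 0, -15], 0],
  [40, [0, 0, -30], 0],
  [40, [0, 0, -50], 0],
  [40, [0, 0, -75], 0],
  [40, [0, 0, -95], 0],
  [40, [0, 0, -105], 0],
])

```text
t: 13.32
tool_pos: [0.4853, -0.0471, 0.3734]
tool_rot: [0.492, 3.1, -0.0]
contact_force: [-0.3, 0.3, 0.1]
opening: 0.0344
grip_force: 0.0
```

```bash
python3 - <<'E'
from h import *
go(.3915,.2615,.2,96.3);go(.3915,.2615,.043,96.3)
E
```

```text
t 13.32 grasp [ 0.4857 -0.0472  0.2184] psi 71.97 tilt -1.0 -> shift [184.8 264.4  17.9] yaw -24.3
t 13.32 grasp [ 0.4857 -0.0472  0.2184] psi 71.97 tilt -1.0 -> shift [185.2 264.4 174.9] yaw -24.3
```

Emit:
step_arm([
  [60, [10, 14, 0], -2],
  [60, [32, 46, 2], -5],
  [60, [60, 86, 5], -8],
  [60, [90, 129, 8], -12],
  [60, [120, 172, 11], -16],
  [60, [148, 212, 14], -20],
  [60, [170, 244, 16], -23],
  [60, [182, 260, 18], -24.3],
  [60, [185, 264, 18], -24.3],
  [60, [185, 264, 18], -24.3],
])

```text
t: 14.58
tool_pos: [0.3904, 0.2613, 0.3525]
tool_rot: [0.173, -3.136, 0.001]
contact_force: [-0.3, -0.2, 0.7]
opening: 0.051
grip_force: 0.0
```

```bash
python3 - <<'E'
from h import *
go(.3915,.2615,.043,96.3)
im=snap("top","t8");s=snap("side","s8");g=im.max(2)
z=.118;c=np.array([.5015,.0165])
for it in range(4):
    pc=proj("top",[[*c,z]])[0];e=edge(g,pc,23,32,range(0,360,3),6);P=plane("top",e,z)
    an=np.degrees(np.arctan2(P[:,1]-c[1],P[:,0]-c[0]));k=((an>-20)&(an<165));c,r=circ(P[k],.071);c2,r2=circ(P[(an>-20)&(an<125)],.071)
print("bowl",k.sum(),c,r,c2,r2)
# handle: dark on dark; sieve rim
c=np.array([.471,.2705])
pc=proj("top",[[*c,.052]])[0];e=edge(g,pc,14,22,range(0,360,5),6);print("sieve",circ(plane("top",e,.052),.0515))
a=im[185:265,215:300,::-1];b=s[150:230,235:320,::-1]
cv2.imwrite("pics/v8.png",cv2.resize(np.hstack([a,b]),None,fx=4.6,fy=4.6,interpolation=cv2.INTER_CUBIC))
E
```

```text
t 14.57 grasp [0.3902 0.2612 0.1975] psi 96.31 tilt -1.0 -> shift [ -1.3   0.2 154.5] yaw 0.0
bowl 52 [0.5023 0.019 ] 0.0037 [0.5027 0.0183] 0.0033
sieve (array([0.4708, 0.2722]), np.float64(0.0016))
```

View pics/v8.png

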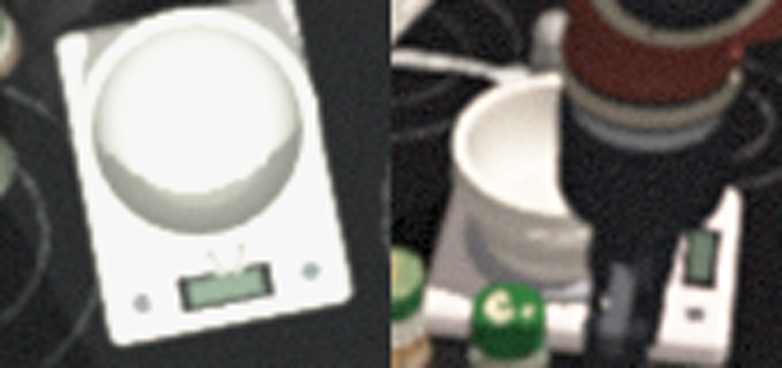

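Top view: the bowl sits centred on the platform at crop (198,122), with its lip at (227,255) in line with the readout. In the side view the arm hides the right half, and the foot's near edge is at about (520,283). I'll check numerically that the foot is home.

```bash
python3 - <<'E'
from h import *
g=cv2.imread("pics/s8.png");c=np.array([.502,.0165])
for a in (95,105,115):
    r=np.radians(a)
    print(a,"pred foot edge home/perched",proj("side",[[c[0]+.0535*np.cos(r),c[1]+.0535*np.sin(r),z] for z in(.043,.052)]).round(1).tolist(),"platform edge",proj("side",[[.501+.064*np.cos(r),.0155+.064*np.sin(r),.043]]).round(1).tolist())
for u in (260,263,266,269):print(u,[tuple(int(v) for v in g[y,u]) for y in range(200,220)])
for f in("t7s","s8"):
    gg=cv2.GaussianBlur(cv2.imread(f"pics/{f}.png").max(2),(3,3),0)
    for z in(.118,.122,.127):
        cc=np.array([.502,.0165])
        for it in range(4):
            pc=proj("side",[[*cc,z]])[0];e=edge(gg,pc,13,32,range(190,240,3),6);P=plane("side",e,z);cc,rr=circ(P,.071)
        print(f,z,cc,rr,len(e))
E
```

```text
95 pred foot edge home/perched [[267.0, 211.6], [267.0, 209.4]] platform edge [[266.6, 213.8]]
105 pred foot edge home/perched [[270.1, 211.9], [270.1, 209.7]] platform edge [[270.3, 214.3]]
115 pred foot edge home/perched [[273.2, 211.9], [273.3, 209.7]] platform edge [[274.1, 214.2]]
260 [(134, 145, 152), (130, 140, 147), (131, 137, 147), (125, 132, 141), (126, 135, 144), (133, 142, 150), (137, 148, 154), (125, 132, 140), (113, 116, 120), (103, 102, 109), (102, 103, 105), (85, 114, 82), (65, 126, 61), (92, 144, 103), (125, 167, 152), (128, 172, 156), (116, 163, 142), (157, 199, 199), (172, 212, 214), (127, 171, 151)]
263 [(139, 147, 159), (139, 148, 155), (138, 145, 152), (127, 134, 141), (125, 137, 140), (125, 134, 138), (132, 139, 148), (139, 148, 157), (137, 146, 151), (122, 127, 135), (112, 114, 116), (87, 110, 87), (76, 123, 68), (61, 124, 53), (63, 127, 52), (68, 129, 61), (89, 144, 93), (119, 167, 137), (118, 171, 139), (77, 132, 75)]
266 [(168, 183, 191), (172, 182, 196), (138, 150, 159), (136, 145, 154), (131, 137, 144), (129, 138, 148), (127, 134, 143), (137, 147, 153), (147, 158, 163), (138, 148, 157), (122, 128, 137), (111, 108, 114), (94, 105, 94), (78, 113, 75), (64, 119, 54), (63, 127, 54), (83, 143, 85), (93, 149, 100), (74, 135, 76), (66, 129, 59)]
269 [(159, 169, 178), (161, 171, 181), (153, 164, 173), (147, 158, 168), (138, 147, 155), (128, 136, 144), (130, 136, 145), (136, 147, 151), (142, 150, 158), (144, 151, 162), (132, 141, 149), (119, 124, 130), (118, 114, 118), (151, 149, 156), (146, 141, 151), (136, 141, 147), (201, 211, 221), (240, 245, 255), (237, 242, 254), (232, 237, 250)]
t7s 0.118 [ 1.0216 -0.1625] 0.0021 4
t7s 0.122 [ 0.9674 -0.1585] 0.0021 17
t7s 0.127 [ 0.6712 -0.1579] 0.003 14
s8 0.118 [ 0.6771 -0.1696] 0.0027 15
s8 0.122 [ 0.8101 -0.1868] 0.0027 15
s8 0.127 [ 0.6706 -0.1554] 0.0026 15
```

The foot-to-platform edge spacing in the side view matches the foot being home (about 1.6 px measured, against 2.3 predicted for home and 4.5 for perched). Next I'll take the sieve.

Emit:
step_arm([
  [60, [-1, 0, 15], 0],
  [60, [-1, 0, 40], 0],
  [60, [-1, 0, 75], 0],
  [60, [-1, 0, 110], 0],
  [60, [-1, 0, 135], 0],
  [60, [-1, 0, 148], 0],
  [60, [-1, 0, 152], 0],
  [60, [-1, 0, 152], 0],
], squeeze=60)

```text
t: 15.68
tool_pos: [0.3922, 0.2614, 0.2017]
tool_rot: [-0.171, 3.136, 0.001]
contact_force: [0.2, -0.6, -0.0]
opening: 0.0513
grip_force: 0.0
```

Emit:
step_arm([
  [40, [0, 0, 0], 0],
  [25, [0, 0, 0], 0],
  [15, [0, 0, 0], 0],
  [5, [0, 0, 0], 0],
  [0, [0, 0, 0], 0],
  [0, [0, 0, 0], 0],
  [0, [0, 0, 0], 0],
])

```text
t: 16.55
tool_pos: [0.3921, 0.2615, 0.2019]
tool_rot: [-0.172, 3.136, 0.0]
contact_force: [-1.1, -0.6, 5.7]
opening: 0.0138
grip_force: 60.0
```

Emit:
step_arm([
  [0, [0, 0, -2], 0],
  [0, [0, 0, -6], 0],
  [0, [0, 0, -15], 0],
  [0, [0, 0, -30], 0],
  [0, [0, 0, -50], 0],
  [0, [0, 0, -75], 0],
  [0, [0, 0, -100], 0],
  [0, [0, 0, -125], 0],
  [0, [0, 0, -143], 0],
  [0, [0, 0, -150], 0],
  [0, [0, 0, -150], 0],
  [0, [0, 0, -150], 0],
], squeeze=70)

```text
t: 18.05
tool_pos: [0.3916, 0.2612, 0.35]
tool_rot: [0.172, -3.135, 0.001]
contact_force: [0.2, -0.7, -1.0]
opening: 0.0136
grip_force: 69.2
```

```bash
python3 - <<'E'
from h import *
go(.4,.2,.19,96.3);o=monitor.get_obs();print({k:np.round(o[k],2) for k in("contact_force","wrist_torque","opening")})
im=snap("top","t9");s=snap("side","s9");g=im.max(2)
c=np.array([.471,.2705]);z=o["tool_pos"][2]-.155+.009
for it in range(3):
    pc=proj("top",[[*c,z]])[0];e=edge(g,pc,15,28,range(0,360,5),6);c,r=circ(plane("top",e,z),.051)
print("sieve",c,r,z,len(e));d=c-o["tool_pos"][:2];print(np.degrees(np.arctan2(d[1],d[0])),np.hypot(*d))
p=proj("side",[[*c,z]])[0].astype(int);print(p)
a=im[165:275,150:260,::-1];b=s[max(p[1]-55,0):max(p[1]-55,0)+110,p[0]-35:p[0]+75,::-1]
cv2.imwrite("pics/v9.png",cv2.resize(np.hstack([a,b]),None,fx=3.5,fy=3.5,interpolation=cv2.INTER_CUBIC))
E
```

```text
t 18.05 grasp [0.3912 0.2611 0.195 ] psi 96.27 tilt -1.0 -> shift [ -1.7 -61.8   5. ] yaw -0.0
{'contact_force': array([ 0.22, -0.71, -0.96]), 'wrist_torque': array([ 0.01,  0.09, -0.01]), 'opening': np.float64(0.01)}
sieve [0.4704 0.2663] 0.0039 0.20397965578481628 51
3.6977076761319045 0.07901187009402125
[251 219]
```

View pics/v9.png

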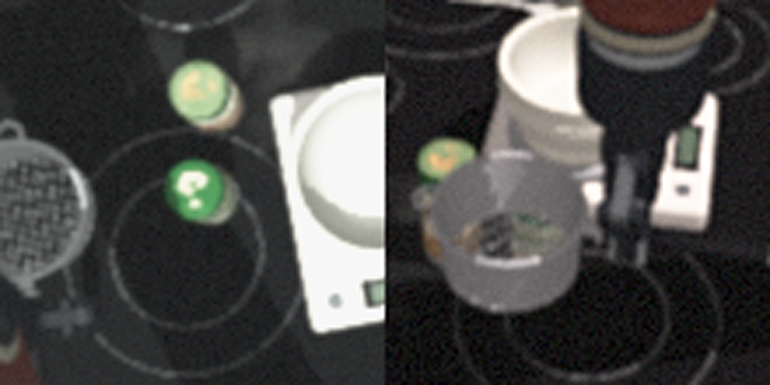

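The sieve is held and looks level in the side view, with the drum at (512,230) and the handle in the fingers at (625,235). The top view shows the drum centred near crop (25,208), clear of the jars. I'll refine its centre.

```bash
python3 - <<'E'
from h import *
o=monitor.get_obs();g=cv2.imread("pics/t9.png").max(2)
gp=o["tool_pos"][:2]
for z in(.2,):
  c=gp+.08*np.array([np.cos(.105),np.sin(.105)]);print("pred",c)
  for it in range(5):
    pc=proj("top",[[*c,z]])[0];e=edge(g,pc,18,25,range(0,360,4),8);P=plane("top",e,z);k=np.abs(np.hypot(*(P[:,:2]-c).T)-.0524)<.006;c,r=circ(P[k],.0524)
  print(k.sum(),len(e),c,r,pc);d=c-gp;print(np.degrees(np.arctan2(d[1],d[0])),np.hypot(*d))
t=np.array([.502,.017]);s=gp+(t-c);go(*s,.195,96.3)
E
```

```text
pred [0.47115896 0.26961562]
42 42 [0.4697 0.2699] 0.0011 [154.01964668 224.90356714]
6.333763203044506 0.07858009333127182
t 18.15 grasp [0.3913 0.2611 0.195 ] psi 96.27 tilt -1.0 -> shift [-4.500e+00 -2.549e+02  2.000e-01] yaw -0.0
```

Emit:
step_arm([
  [0, [0, -5, 0], 0],
  [0, [0, -20, 0], 0],
  [0, [-1, -45, 0], 0],
  [0, [-1, -75, 0], 0],
  [0, [-2, -108, 0], 0],
  [0, [-2, -140, 0], 0],
  [0, [-3, -172, 0], 0],
  [0, [-4, -203, 0], 0],
  [0, [-4, -230, 0], 0],
  [0, [-4.5, -248, 0], 0],
  [0, [-4.5, -255, 0], 0],
  [0, [-4.5, -255, 0], 0],
])

```text
t: 19.65
tool_pos: [0.424, 0.0079, 0.3511]
tool_rot: [0.17, -3.137, -0.0]
contact_force: [0.4, 0.1, -1.7]
opening: 0.0139
grip_force: 69.1
```

Emit:
step_arm([
  [0, [0, 0, 3], 0],
  [0, [0, 0, 7], 0],
  [0, [0, 0, 9], 0],
  [0, [0, 0, 9], 0],
  [0, [0, 0, 9], 0],
  [0, [0, 0, 9], 0],
])

```text
t: 20.4
tool_pos: [0.4242, 0.0084, 0.3424]
tool_rot: [-0.172, 3.137, -0.0]
contact_force: [-0.6, 0.2, -0.7]
opening: 0.0134
grip_force: 69.1
```

```bash
python3 - <<'E'
from h import *
o=monitor.get_obs();im=snap("top","t10");s=snap("side","s10");g=im.max(2)
gp=o["tool_pos"][:2];print(o["tool_pos"],o["contact_force"],o["grip_force"])
z=o["tool_pos"][2]-.202+.052;c=gp+.0786*np.array([np.cos(.11),np.sin(.11)]);print("sieve pred",c)
for L,zz,cc in(("bowl",.118,np.array([.502,.017])),):
    pc=proj("top",[[*cc,zz]])[0];print("bowl px",pc,"sieve px",proj("top",[[*c,z]])[0])
a=im[170:260,205:305,::-1];b=s[130:220,230:330,::-1]
cv2.imwrite("pics/v10.png",cv2.resize(np.hstack([a,b]),None,fx=4,fy=4,interpolation=cv2.INTER_CUBIC))
E
```

```text
[0.42421775 0.00838538 0.34237303] [-0.56255662  0.20058744 -0.65487257] 69.12700653076172
sieve pred [0.5023427  0.01701395]
bowl px [256.10168094 212.37443048] sieve px [255.41428604 209.99302546]
```

View pics/v10.png

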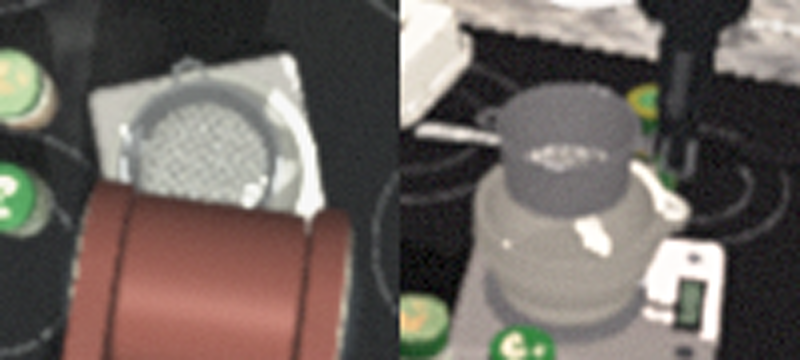

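The top view shows the drum at crop (204,150) over the bowl, and part of the rim is hidden. The side view shows the sieve level above the bowl with a clear gap. I'll check the bowl's centre from its inner mouth edge in the earlier top picture.

```bash
python3 - <<'E'
from h import *
g=cv2.imread("pics/t8.png").max(2);z=.118;c=np.array([.502,.015])
for it in range(5):
    pc=proj("top",[[*c,z]])[0];e=edge(255-g,pc,18,27,range(-5,215,4),5);P=plane("top",e,z);c,r=circ(P,.062)
print(len(e),c,r,(np.hypot(*(P[:,:2]-c).T)*1000).round(1)[::3])
pc=proj("top",[[.502,.015,z]])[0];b=cv2.GaussianBlur(g,(3,3),0)
y=int(pc[1]);print(pc);print("row t8",list(zip(range(225,295),b[y,225:295].tolist()))[::1])
g=cv2.imread("pics/t10.png").max(2);b=cv2.GaussianBlur(g,(3,3),0)
for y in(205,212):print("row t10",y,b[y,225:295].tolist())
E
```

```text
50 [0.502  0.0136] 0.0003 [62.4 62.3 61.5 61.5 62.  62.  61.9 62.6 61.9 61.9 62.6 62.  62.1 61.5
 61.6 62.4 62.5]
[256.84246267 212.35968563]
row t8 [(225, 47), (226, 49), (227, 53), (228, 62), (229, 100), (230, 171), (231, 228), (232, 246), (233, 246), (234, 232), (235, 208), (236, 205), (237, 219), (238, 231), (239, 239), (240, 243), (241, 246), (242, 247), (243, 247), (244, 247), (245, 247), (246, 247), (247, 247), (248, 247), (249, 247), (250, 247), (251, 247), (252, 247), (253, 247), (254, 247), (255, 247), (256, 247), (257, 247), (258, 247), (259, 247), (260, 247), (261, 247), (262, 247), (263, 247), (264, 247), (265, 247), (266, 247), (267, 247), (268, 247), (269, 247), (270, 247), (271, 247), (272, 247), (273, 247), (274, 245), (275, 241), (276, 234), (277, 222), (278, 204), (279, 189), (280, 200), (281, 231), (282, 246), (283, 227), (284, 165), (285, 90), (286, 53), (287, 47), (288, 47), (289, 47), (290, 48), (291, 48), (292, 47), (293, 46), (294, 46)]
row t10 205 [50, 45, 50, 80, 132, 175, 193, 198, 198, 195, 192, 194, 185, 166, 158, 162, 164, 166, 172, 175, 175, 178, 184, 187, 186, 184, 183, 183, 183, 183, 181, 179, 181, 184, 186, 187, 186, 184, 185, 187, 186, 185, 186, 186, 176, 153, 129, 122, 131, 146, 159, 165, 167, 185, 219, 242, 245, 221, 155, 84, 53, 48, 47, 47, 48, 49, 49, 50, 50, 50]
row t10 212 [48, 48, 46, 47, 69, 117, 164, 190, 193, 194, 204, 191, 151, 126, 130, 148, 166, 178, 184, 188, 190, 187, 182, 182, 183, 181, 183, 186, 187, 185, 186, 186, 183, 183, 184, 182, 186, 190, 186, 183, 184, 186, 188, 190, 188, 177, 157, 139, 156, 202, 228, 230, 224, 209, 195, 205, 233, 246, 229, 169, 93, 55, 49, 49, 47, 47, 48, 48, 49, 49]
```

Emit:
step_arm([
  [0, [0, -1, 0.5], 0],
  [0, [0, -2.5, 1], 0],
  [0, [0, -3.5, 1.5], 0],
  [0, [0, -3.5, 1.5], 0],
  [0, [0, -3.5, 1.5], 0],
  [0, [0, -3.5, 1.5], 0],
  [0, [0, -3.5, 1.5], 0],
  [0, [0, -3.5, 1.5], 0],
])

```text
t: 21.5
tool_pos: [0.4245, 0.0049, 0.3407]
tool_rot: [0.172, -3.137, -0.0]
contact_force: [0.3, 0.4, -0.7]
opening: 0.0133
grip_force: 69.1
```

```bash
python3 - <<'E'
from h import *
o=monitor.get_obs();print(o["tool_pos"],np.abs(o["dq"]).max(),o["grip_force"],o["wrist_torque"])
g=cv2.GaussianBlur(eyes.get_image("top").max(2),(3,3),0)
for y in(205,212):
    r=g[y];print(230+r[230:248].argmin(),262+r[262:282].argmin())
from station import finish_job
print(finish_job())
E
```

```text
[0.42454529 0.00490462 0.34071725] 0.0006519192223660288 69.12811517715454 [ 0.07175666  0.07499106 -0.00296393]
240 273
230 273
the job is handed in; nothing more can be done
None
```

The job is handed in at about 21.6 s: by my measurements the bowl is home on the three pegs and released, and the sieve is held level and centred over it with its mesh about 2 cm above the rim.

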